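Fit the platform head on the vortex mixer

ROBOT

A 6-joint arm with a two-finger parallel gripper is mounted at the origin on a cart in front of the work surface, level with it; the furniture and walls round the work are solid. World frame = base frame: x ahead of the robot, y to its left, z up, the work surface at z = 0. Lengths are in mm, angles in rad, forces in N, time in s.
With the tool pointing down it reaches from about 400 to 925 mm from the base axis. Payload 12.5 kg.
Tool frame: the origin (TCP) lies at the very end of the fingers, on their centre line; the grasp point (between the pads) lies 19 mm behind it; z points along the fingers, y is the line along which they close (so a half turn about z gives the same grasp; the last joint's range is limited). The gripper opens to 95 mm and grips with 3 to 60 N. Pads are 20 mm wide; open, the fingers measure 119 mm over their backs; the gripper's body (75 mm by 180 mm) begins 59 mm behind the grasp point.
Start: joints at [-1.331, 0.491, 1.559, -0, 1.092, -0.106], TCP at [211.867, -588.013, 214.661] pointing down, gripper open.
Joint ranges: [-3.1, 3.1], [-0.84, 2.19], [0.05, 2.79], [-1.13, 4.28], [0.06, 2.93], [-2.69, 2.69]. Speed limits (rad/s): [2.22, 2.22, 2.79, 3.14, 3.14, 3.14].

INTERFACE

Orientations are given as [roll, pitch, yaw] about the fixed x, y, z axes, in that order (R = Rz(yaw) Ry(pitch) Rx(roll)).
In Python, from cell import env, sensors, read_camera, camera_info gives the robot as it stands (env), with the cameras as plain functions and the readings (sensors).
- The arm moves only by the tool jog_arm, called after ">>>" by a JSON object that holds its "name" and its "arguments". Schema: {"type":"object","properties":{"deltas":{"type":"object","properties":{"x":{"type":"array","items":{"type":"number"},"minItems":1,"maxItems":5},"y":{"type":"array","items":{"type":"number"},"minItems":1,"maxItems":5},"z":{"type":"array","items":{"type":"number"},"minItems":1,"maxItems":5},"twist":{"type":"array","items":{"type":"number"},"minItems":1,"maxItems":5},"finger_gap":{"type":"array","items":{"type":"number"},"minItems":1,"maxItems":5}},"additionalProperties":false,"required":["x","y","z","twist","finger_gap"]},"only":{"type":"string"},"quiet":{"type":"boolean"},"lines":{"type":"string"}},"required":["deltas"],"additionalProperties":false}. deltas is an object with one list for each field, all of the same length, 1 to 5, a row being the entries at one place: x, y, z (the shift in fractions of the full range, 1 being 300 mm), twist (a turn about the tool's z in fractions of the full range, 1 being pi rad), finger_gap (the opening from 0.0 (shut) to 1.0 (fully open)); each row is the pose to reach, as a shift and turn from the pose commanded when the call began, along the tool's axes at that moment; what a row does not reach only later rows make up. A row lasts 1/12 s, in which the tool goes at most 41.7 mm and 0.125 rad, less where a joint would pass 70% of its speed; a pose out of reach is approached as far as the arm can. The fingers move at their own pace and stop on an object; the grip force is fixed at half the most. Time passes only in rows, so rows that do not move let the fingers close. The tool returns the time, the measured TCP pose, the force, the opening and the grip force at its end. only (a regular expression) keeps the lines of the reply that match it, lines (a string "A,B") keeps lines A to B, and quiet returns only ok. No shift or turn number may pass 1 either way. Input that does not fit is refused with a message, and nothing moves.
- sensors.state(): the state, without advancing time (a new reading comes with each control period).
- read_camera(name): name is "scene" or "top" or "wrist"; returns (picture, depth): 384x512x3 uint8, red, green, blue; 384x512 float32, mm along the optical axis (not along the pixel's ray), 0 where there is no reading.
- camera_info(name): a dict with "vertical_fov" (degrees; the focal length in pixels is half the picture's height over the tangent of half this angle, whatever the lens; pixels are square), "cx", "cy" (the principal point, pixels), "origin" and "attitude" of the camera in the world. Camera axes: x right, y down, z forward; pixel columns grow to the right and rows downward; lengths in mm; the calibration is good to about 2 mm. A picture is of the moment at which its call begins: read the wrist's pose just before it. camera_info takes no time and is no camera call; for the wrist camera it gives the pose at the moment of the call.
- env.job_done(): hands the job in; it is judged then, once.
The state is a dict: "t": time; "joints": joint angles; "qvel": joint speeds; "tau": joint torques, N m; "eef_pos": TCP position; "tcp_rot": TCP orientation; "ft_force": force on the tool from outside, world axes, zero at the start; "moment": the same for the moment, N m; "opening": opening from 0.0 (shut) to 1.0 (fully open); "grip_force": force on a finger pad.
Only numpy, scipy, OpenCV 4.12 (cv2) and the standard library are available. Lean on these libraries where they do the work, as an engineer would, in place of code of your own. Each camera call takes 0.05 s, during which the arm holds its last target. There are 200 camera calls.

TASK

Fit the wide flat platform head to the vortex mixer: set it, hub down, over the bare tapered drive spindle and press it straight down until it is fully home, its hub against the steel collar, so that it stays on by friction alone. Leave the small cup head, the yellow tube rack and the dropper bottle standing where they are.

Things in the scene. Friction and masses are not known exactly. Their poses are not given: they have to be found in the camera images.
- platform_head: The platform head, a loose grey plastic mushroom, 56 mm high, about 0.08 kg, standing on its hub: hub 41 mm diameter up to 39 mm, then a round disc 62 mm diameter from 39 to 56 mm, which is where to grip it. Origin: centre of the hub's underside; z up along its axis. A blind tapered bore, 30 mm wide at the mouth, opens in the hub's underside, lined with six sprung ribs
- pad (a point): Centre of the flat blue pad on top of the platform head's disc, 56 mm above its origin: where to press. Merely laid on the spindle, the head stops about 6 to 15 mm above home. From there its ribs resist more and more, up to about 18 N, until the hub stops dead on the collar. It then stays by friction; a pull of some 8 N frees it
- mixer: The vortex mixer, fixed to the bench by its weight and rubber feet: light grey housing on a dark blue base, 150 mm deep, 123 mm wide, deck 93 mm above the bench, sloping front panel with knob and switch. Origin on the bench under the spindle axis; z up, its front panel faces its own -x, 95 mm from the axis; its back is 55 mm from the axis
- spindle (a point): Centre of the top face of the steel collar (39 mm diameter) from which the bare drive spindle rises, 112 mm above the bench. Spindle: upright bright metal taper, 25 mm diameter at the collar, 21.3 mm at 31 mm above it, then rounded off to 11 mm at its top, 36 mm above the collar. With the head fully home the origin of platform_head lies on this point, and its disc's top 56 mm above it
- cup_head: The cup head, a loose spare: grey hub 40 mm diameter with a white open cup 52 mm diameter, 48 mm high. Stays where it stands. Origin: centre of its underside, z up
- tube_rack: Yellow plastic block rack, 56 x 128 x 36 mm, loose. Stays where it stands. Origin: centre of its underside, z up, its length along its y
- dropper_bottle: Small amber bottle with black cap, 34 mm diameter, 82 mm high, loose. Stays where it stands. Origin: centre of its underside, z up

How it is judged (in metres and radians):
On the way:
1. the platform head, on the spindle, is brought home by the robot's own pressure on it (horizontal distance between platform_head and spindle below 0.004 m and z of platform_head in the frame of spindle below 0.002 m and contact force between any of the fingers, the arm and platform_head above 3 N), for 0.05 s.
At the end, for the whole second after the job is handed in: The platform head sits upright on the mixer's spindle, disc up, its hub within 2 mm of the collar, within 4 mm of the spindle axis and 0.06 rad of upright, at rest; cup head, tube rack and dropper bottle stand upright within 30 mm of where they stood (horizontal distance between platform_head and spindle below 0.004 m and z of platform_head in the frame of spindle between -0.003 and 0.002 m and angle between platform_head's own z axis and vertical below 0.06 rad and linear speed of platform_head below 0.01 m/s and distance of each of cup_head, tube_rack, dropper_bottle from where it was at the start of the episode below 0.03 m and angle between each of cup_head, tube_rack, dropper_bottle's own z axis and vertical below 0.1 rad); the robot touches nothing.
It fails at once if the cup head, tube rack or dropper bottle is pushed more than 30 mm or knocked over (distance of any of cup_head, tube_rack, dropper_bottle from where it was at the start of the episode above 0.03 m or angle between any of cup_head, tube_rack, dropper_bottle's own z axis and vertical above 0.5 rad).
It also fails if it takes over 48 s, if anything falls off the work surface, if the arm or the gripper's body presses on something with over 40 N, if the wrist force passes 120 N, or if a joint passes its speed limit or range.

## Working session

There is one attempt and no reset: what is moved stays moved. The work goes in short steps, Python scripts to look and compute and a tool call to move; the robot and the scene stay as the last step left them, time stands still between calls to the robot, and variables do not carry over. Pictures are saved under pics/ and viewed, at most 10 in all, crops included, and the job is handed in when it is done.

```bash
ls; mkdir -p pics
```

Create h.py:
```python
import numpy as np, cv2
from cell import env, sensors, read_camera, camera_info
from scipy.spatial.transform import Rotation as R
def snap(n,f):
    i=camera_info(n); p,d=read_camera(n)
    cv2.imwrite(f'pics/{f}.png',p[:,:,::-1]); np.savez(f'pics/{f}.npz',p=p,d=d,info=i)
    return p,d,i
def load(f):
    z=np.load(f'pics/{f}.npz',allow_pickle=True); return z['p'],z['d'],z['info'].item()
def cloud(d,i):
    h,w=d.shape; f=h/2/np.tan(np.radians(i['vertical_fov'])/2)
    v,u=np.mgrid[:h,:w]; c=np.stack([(u-i['cx'])/f*d,(v-i['cy'])/f*d,d],-1)
    A=np.array(i['attitude'],float)
    M=A if A.shape==(3,3) else R.from_euler('xyz',A).as_matrix()
    return c@M.T+np.array(i['origin'])
```

Run:
```python
from h import *
for n in('top','scene'):
    p,d,i=snap(n,n+'0'); print(i)
print(sensors.state())
```

```text
cell.py
pics
{'vertical_fov': 44.90259173247157, 'cx': 248.44626931075555, 'cy': 188.69406070321946, 'origin': array([ 383.13540091, -147.79962118, 1321.59211   ]), 'attitude': array([-2.98674961e+00, -1.61947578e-03, -1.55355860e+00])}
{'vertical_fov': 56.98266375543525, 'cx': 248.64736451961798, 'cy': 182.340312899147, 'origin': array([ 270.59969049, -681.71737272,  685.86548725]), 'attitude': array([-2.33346911,  0.01070492, -0.55043222])}
{'t': 0.1, 'joints': array([-1.33061846e+00,  4.91488177e-01,  1.55941036e+00, -3.73482855e-05,
        1.09169896e+00, -1.05623361e-01]), 'qvel': array([-1.25579738e-03, -1.88326355e-03, -1.64577134e-03, -9.58546727e-04,
       -1.29980906e-03, -3.74396316e-05]), 'tau': array([ 3.61442857e-03, -6.13620687e+01, -2.58607203e+01,  6.93562254e-02,
        4.70189843e-02, -5.14985038e-05]), 'eef_pos': array([ 211.78904541, -587.7816855 ,  214.11955738]), 'tcp_rot': array([-3.14058992e+00, -7.29960667e-05,  3.45818420e-01]), 'ft_force': array([-0.43753894,  0.18074552, -0.70299168]), 'moment': array([ 0.00864061,  0.05662589, -0.01072424]), 'grip_force': 0.0, 'opening': 1.0022055677789987}
```

View pics/top0.png

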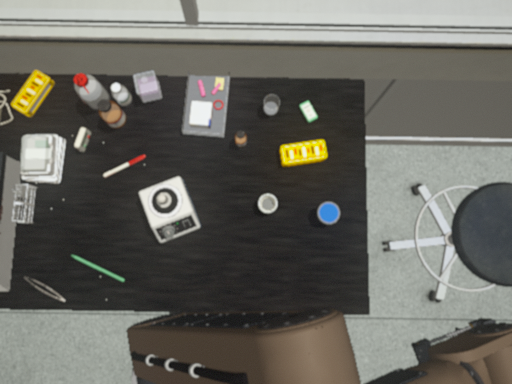

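View pics/scene0.png

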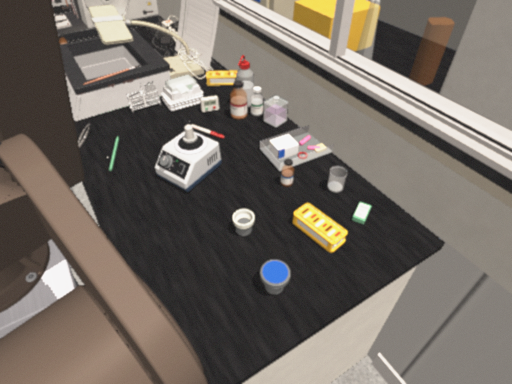

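The top view shows the platform head (blue pad) at (328,213), the spindle at about (163,199), the cup at (267,204), the rack at (304,152) and the bottle at (241,139). The scene view agrees, with the pad at (275,273) and the spindle at (189,132). Next I'll measure positions from depth.

Run:
```python
from h import *
for n in('top0','scene0'):
    p,d,i=load(n); c=cloud(d,i); hsv=cv2.cvtColor(p,cv2.COLOR_RGB2HSV)
    blue=(hsv[...,0]>100)&(hsv[...,0]<125)&(hsv[...,1]>150)&(hsv[...,2]>100)
    X=c[blue]; X=X[(X[:,2]>45)&(X[:,2]<75)]
    print(n,'pad',len(X),X.mean(0),(X.min(0)+X.max(0))/2,np.ptp(X,0))
    near=np.hypot(c[...,0]-X[:,0].mean(),c[...,1]-X[:,1].mean())<45
    Y=c[near&(c[...,2]>45)]; (q,r)=cv2.minEnclosingCircle(Y[:,:2].astype(np.float32)); print('disc',q,r)
    lo=c[...,2]
    # mixer
    u,v=(163,199) if n=='top0' else (189,132)
    print('pix',c[v,u])
    m=(np.hypot(c[...,0]-c[v,u,0],c[...,1]-c[v,u,1])<40)
    for a,b in((97,106),(106,117),(117,135),(135,146),(146,155)):
        Z=c[m&(lo>a)&(lo<b)]
        if len(Z)>3: q,r=cv2.minEnclosingCircle(Z[:,:2].astype(np.float32)); print(a,b,len(Z),Z.mean(0).round(1),np.round(q,1),round(r,1))
    for nm,(u,v) in dict(cup=(267,204),rack=(304,152),bot=(241,139)).items():
        if n=='top0': print(nm,c[v,u])
p,d,i=load('top0'); a=cv2.resize(p[165:250,125:210],None,fx=7,fy=7,interpolation=cv2.INTER_CUBIC)
cv2.imwrite('pics/mx.png',a[:,:,::-1])
```

```text
top0 pad 231 [ 519.40541781 -366.01905359   55.6343568 ] [ 520.07194857 -366.22169765   54.91296088] [44.76288739 46.24792033 13.39397458]
disc (519.546142578125, -365.67034912109375) 30.98232650756836
pix [536.09763114  70.77163913 146.96878346]
97 106 250 [537.5  74.  101.2] [535.9  71.3] 39.0
106 117 129 [537.   73.1 110.4] [538.2  76.6] 25.9
117 135 23 [536.3  69.5 124.9] [540.4  78.5] 15.7
135 146 32 [538.7  74.5 143.3] [539.1  75.9] 10.9
146 155 29 [538.1  75.6 148.7] [539.6  76.8] 9.8
cup [ 542.46445153 -199.14342384   28.67709783]
rack [ 690.71157614 -301.54496493   40.82969166]
bot [ 718.15425593 -123.37094598   67.80658969]
scene0 pad 406 [ 517.51055903 -368.63530814   55.42434006] [ 518.33791997 -368.76259584   55.5766076 ] [49.57967446 48.49675091  7.27363055]
disc (516.4329833984375, -369.25457763671875) 31.226482391357422
pix [534.46123633  62.75753469 134.54302617]
97 106 142 [531.9  60.8 101.6] [536.9  72.7] 31.2
106 117 78 [535.4  65.1 110.5] [538.7  71.3] 20.6
117 135 52 [534.3  66.2 125.5] [536.2  70.7] 11.2
135 146 38 [535.3  68.3 141.3] [536.4  72.1] 10.8
146 155 13 [537.2  72.6 147.2] [536.4  72.7] 7.4
```

View pics/mx.png

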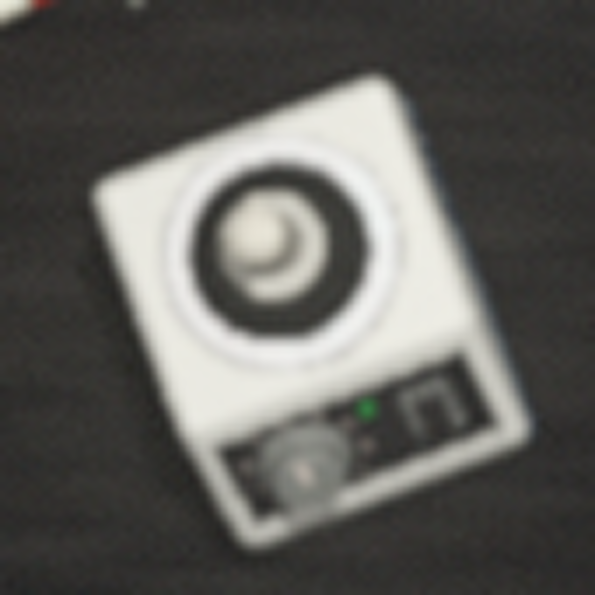

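The crop shows the spindle tip leaning towards the upper left by parallax, with the collar centred at about crop (272,245). Next I move above the head and check with the wrist camera.

Add to h.py:
```python
def rel(x,y,z):
    s=sensors.state(); M=R.from_euler('xyz',s['tcp_rot']).as_matrix()
    t=M.T@(np.array([x,y,z])-s['eef_pos']); print('go',t.round(1),'t',s['t'],'F',s['ft_force'].round(1)); return t
```

Run:
```python
from h import *
rel(518.5,-367.2,150)
i=camera_info('wrist'); s=sensors.state()
M=R.from_euler('xyz',s['tcp_rot']).as_matrix(); print(M.T@(i['origin']-s['eef_pos']),i)
```

```text
go [ 363.3 -103.5   64.2] t 0.1 F [-0.4  0.2 -0.7]
[  76.80194153   -0.35372408 -170.06278549] {'vertical_fov': 60.393313068941374, 'cx': 260.2694379478378, 'cy': 188.7599197288781, 'origin': array([ 283.97040868, -561.58023752,  384.18821785]), 'attitude': array([ 2.86408224e+00,  2.68588734e-05, -1.22574722e+00])}
```

The rows are not in the units I measure in: shifts go in shares of 300 mm and turns go in shares of pi rad. I convert before sending: 182 mm / 300 = 0.6067, 146 mm / 300 = 0.4867.

>>> {"name": "jog_arm", "arguments": {"deltas": {"x":[0.12,0.24,0.3633,0.4867,0.6067],"y":[-0.0333,-0.0667,-0.1033,-0.14,-0.1733],"z":[0.02,0.04,0.06,0.08,0.1067],"twist":[0,0,0,0,0],"finger_gap":[1,1,1,1,1]}}}

```text
t: 0.52
eef_pos: [366.7, -476.0, 182.4]
tcp_rot: [-3.142, -0.0, 0.345]
ft_force: [0.1, -1.5, 0.5]
opening: 0.999
grip_force: 0.0
```

>>> {"name": "jog_arm", "arguments": {"deltas": {"x":[0.12,0.24,0.3633,0.4867,0.6033],"y":[-0.0333,-0.0667,-0.1033,-0.14,-0.1733],"z":[0.02,0.04,0.06,0.08,0.1067],"twist":[0,0,0,0,0],"finger_gap":[1,1,1,1,1]}}}

```text
t: 0.93
eef_pos: [519.6, -365.6, 150.4]
tcp_rot: [3.142, -0.0, 0.346]
ft_force: [-0.3, -1.5, -0.1]
opening: 1.001
grip_force: 0.0
```

>>> {"name": "jog_arm", "arguments": {"deltas": {"x":[0,0],"y":[0,0],"z":[0,0],"twist":[0,0],"finger_gap":[1,1]}}}

```text
t: 1.1
eef_pos: [519.1, -365.5, 149.7]
tcp_rot: [-3.14, 0.001, 0.349]
ft_force: [-0.4, 0.6, -0.3]
opening: 1.001
grip_force: 0.0
```

Run:
```python
from h import *
rel(518.5,-367.2,150)
p,d,i=snap('wrist','w1'); c=cloud(d,i)
m=(c[...,2]>45)&(c[...,2]<70)&(np.hypot(c[...,0]-518,c[...,1]+367)<45)
Y=c[m]; q,r=cv2.minEnclosingCircle(Y[:,:2].astype(np.float32)); print(len(Y),Y.mean(0),q,r)
```

```text
go [-1.1  1.4 -0.3] t 1.1 F [-0.4  0.6 -0.3]
4157 [ 519.56634304 -368.22800851   55.88348534] (517.9031982421875, -368.9910583496094) 30.997358322143555
```

View pics/w1.png

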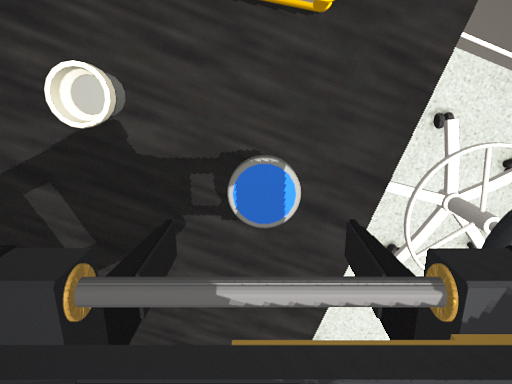

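The wrist view shows the pad centred at about (264,192), between the fingers and clear all round, with the cup far left at (85,95). The fit gives a disc radius of 31.0 mm, so the centre (518,-368.7) is good. I descend and grip.

```bash
python3 -c "
from h import *
rel(518,-368.7,28)"
```

```text
go [ -0.8   2.  122.1] t 1.15 F [-1.2 -0.6 -0.2]
```

Converted, 122 mm / 300 = 0.4067, 2.5 mm / 300 = 0.0083.

>>> {"name": "jog_arm", "arguments": {"deltas": {"x":[-0.005,-0.005,-0.005,-0.005,-0.005],"y":[0.0083,0.0083,0.0083,0.0083,0.0083],"z":[0.1,0.2,0.3,0.3667,0.4067],"twist":[0,0,0,0,0],"finger_gap":[1,1,1,1,1]}}}

```text
t: 1.57
eef_pos: [515.8, -370.6, 26.5]
tcp_rot: [-3.139, 0.001, 0.344]
ft_force: [-0.1, 0.5, -0.3]
opening: 0.998
grip_force: 0.0
```

>>> {"name": "jog_arm", "arguments": {"deltas": {"x":[0,0,0,0,0],"y":[0,0,0,0,0],"z":[0,0,0,0,0],"twist":[0,0,0,0,0],"finger_gap":[0,0,0,0,0]}}}

```text
t: 1.98
eef_pos: [517.9, -370.4, 30.0]
tcp_rot: [3.14, -0.001, 0.346]
ft_force: [0.4, 1.1, -0.6]
opening: 0.704
grip_force: 0.0
```

>>> {"name": "jog_arm", "arguments": {"deltas": {"x":[0,0,0,0,0],"y":[0,0,0,0,0],"z":[0,0,0,0,0],"twist":[0,0,0,0,0],"finger_gap":[0,0,0,0,0]}}}

```text
t: 2.4
eef_pos: [517.9, -370.2, 29.6]
tcp_rot: [3.14, -0.001, 0.346]
ft_force: [-0.9, 1.0, 6.7]
opening: 0.64
grip_force: 30.0
```

Converted, -160 mm / 300 = -0.5333, -130 mm / 300 = -0.4333.

>>> {"name": "jog_arm", "arguments": {"deltas": {"x":[0,0,0,0,0],"y":[0,0,0,0,0],"z":[-0.0333,-0.1667,-0.3,-0.4333,-0.5333],"twist":[0,0,0,0,0],"finger_gap":[0,0,0,0,0]}}}

```text
t: 2.82
eef_pos: [517.8, -370.1, 192.7]
tcp_rot: [3.139, -0.001, 0.346]
ft_force: [0.6, -0.1, -1.1]
opening: 0.638
grip_force: 30.0
```

>>> {"name": "jog_arm", "arguments": {"deltas": {"x":[0,0,0],"y":[0,0,0],"z":[-0.0667,-0.0833,-0.0833],"twist":[0,0,0],"finger_gap":[0,0,0]}}}

```text
t: 3.07
eef_pos: [517.8, -370.1, 215.2]
tcp_rot: [3.139, -0.001, 0.346]
ft_force: [0.7, -0.1, -1.2]
opening: 0.639
grip_force: 30.0
```

Run:
```python
from h import *
s=sensors.state(); print(s['eef_pos'],s['opening'],s['grip_force'])
rel(537-.94*45,73-.34*45,215)
p,d,i=snap('wrist','w2')
```

```text
[ 517.78193331 -370.10071972  215.22011039] 0.6388606132250216 29.999963649825077
go [ 123.3 -410.3   -0.6] t 3.0667 F [ 0.7 -0.1 -1.2]
```

View pics/w2.png

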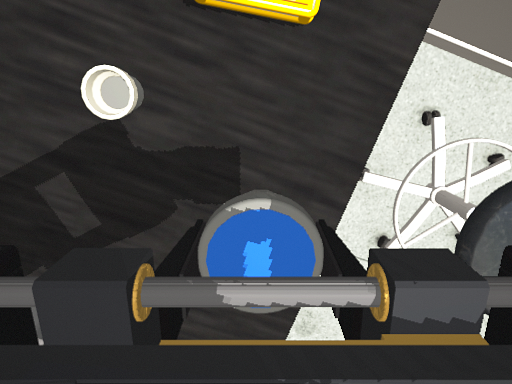

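The head is held level, with its disc centred at about (262,258) between the fingers. Next I carry it to just short of the spindle.

Converted, -181 mm / 300 = -0.6033, -142 mm / 300 = -0.4733.

>>> {"name": "jog_arm", "arguments": {"deltas": {"x":[0.03,0.06,0.1,0.14,0.18],"y":[-0.1,-0.2167,-0.3433,-0.4733,-0.6033],"z":[0,0,0,0,0],"twist":[0,0,0,0,0],"finger_gap":[0,0,0,0,0]}}}

```text
t: 3.53
eef_pos: [505.8, -179.5, 211.5]
tcp_rot: [-3.139, 0.002, 0.345]
ft_force: [1.2, 0.1, -1.0]
opening: 0.641
grip_force: 30.0
```

>>> {"name": "jog_arm", "arguments": {"deltas": {"x":[0.04,0.08,0.12,0.16,0.1933],"y":[-0.13,-0.26,-0.39,-0.52,-0.6333],"z":[0,0,0,0,0],"twist":[0,0,0,0,0],"finger_gap":[0,0,0,0,0]}}}

```text
t: 3.95
eef_pos: [495.8, 19.3, 211.8]
tcp_rot: [-3.14, 0.003, 0.346]
ft_force: [1.2, -0.7, -0.7]
opening: 0.643
grip_force: 30.0
```

>>> {"name": "jog_arm", "arguments": {"deltas": {"x":[0.02,0.0367,0.0367,0.0367,0.0367],"y":[-0.0833,-0.13,-0.13,-0.13,-0.13],"z":[0,0,0,0,0],"twist":[0,0,0,0,0],"finger_gap":[0,0,0,0,0]}}}

```text
t: 4.37
eef_pos: [494.0, 56.9, 212.6]
tcp_rot: [-3.141, 0.002, 0.346]
ft_force: [0.1, 0.8, -0.4]
opening: 0.64
grip_force: 30.0
```

Run:
```python
from h import *
s=sensors.state(); print(s['eef_pos'],s['opening'],s['grip_force'])
p,d,i=snap('wrist','w3'); c=cloud(d,i); print(sensors.state()['eef_pos'])
for a,b,x,y,r in((97,107,537,73,40),(107,116,537,73,28),(113,125,537,73,20),(125,143,537,73,20),(143,155,537,73,20),(225,255,s['eef_pos'][0],s['eef_pos'][1],36)):
    Z=c[(c[...,2]>a)&(c[...,2]<b)&(np.hypot(c[...,0]-x,c[...,1]-y)<r)]
    q,r=cv2.minEnclosingCircle(Z[:,:2].astype(np.float32)) ; print(a,b,len(Z),Z.mean(0).round(1),np.round(q,1),round(r,1))
```

```text
[494.01992493  56.85596022 212.59258047] 0.6398335834679691 29.999759203037684
[494.17474287  56.57129818 212.83003669]
97 107 2355 [540.5  74.7 102.6] [538.7  74.7] 32.9
107 116 937 [540.7  74.9 111.8] [538.4  74.5] 21.0
113 125 96 [545.2  76.3 117.3] [538.1  74. ] 18.7
125 143 133 [544.6  76.1 135.5] [538.8  74.1] 11.6
143 155 659 [538.8  74.1 146.3] [538.4  74. ] 10.6
225 255 10105 [503.2  60.2 239. ] [498.3  58.3] 34.9
```

View pics/w3.png

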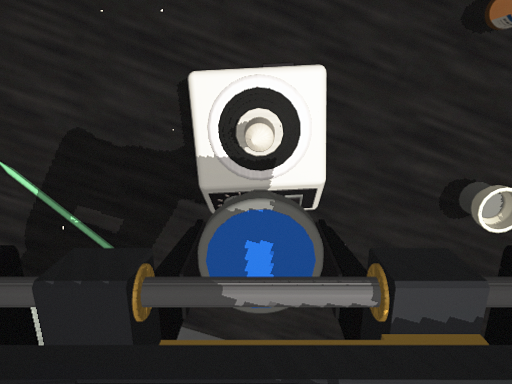

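The spindle tip is at (260,137), its collar is concentric at (260,130), and the held disc's far edge is visible around (262,192). I fit the held disc's far rim relative to the spindle.

Run:
```python
from h import *
from scipy.optimize import least_squares
p,d,i=load('w3'); c=cloud(d,i)
t=np.array([494.1,56.7,212.7]); M=R.from_euler('xyz',[-3.141,.002,.346]).as_matrix()
q=(c-t)@M   # tool coords
z=-q[...,2]; print(np.median(z[225:275,215:300]))
m=(abs(z-np.median(z[225:240,230:290]))<3)&(np.hypot(q[...,0],q[...,1])<36)
m[270:]=False
hsv=cv2.cvtColor(p,cv2.COLOR_RGB2HSV); blue=m&(hsv[...,0]>100)&(hsv[...,0]<125)&(hsv[...,1]>150)
def fit(m,lab):
    # boundary: topmost pixel per column
    P=[]
    for u in range(205,318):
        v=np.flatnonzero(m[:,u])
        if len(v): P.append(q[v[0],u,:2])
    P=np.array(P)
    f=least_squares(lambda a:np.hypot(P[:,0]-a[0],P[:,1]-a[1])-a[2],[0,0,28],loss='soft_l1'); print(lab,len(P),f.x.round(2),np.abs(f.fun).mean())
fit(m,'disc'); fit(blue,'pad')
print('spindle tool',((np.array([538.5,74.2,148])-t)@M).round(1))
T=q[m]; A=np.c_[T[:,:2],np.ones(len(T))]; print('tilt',np.linalg.lstsq(A,-T[:,2],rcond=None)[0])
```

```text
26.56599836307471
disc 113 [ 0.15 -0.29 30.82] 0.12470337433853543
pad 110 [-0.22 -0.42 26.12] 0.15878487748548545
spindle tool [47.8 -1.4 64.6]
tilt [-1.54018906e-02 -3.24954713e-03  2.65487235e+01]
```

Converted, 47.7 mm / 300 = 0.159, -1.1 mm / 300 = -0.0037.

>>> {"name": "jog_arm", "arguments": {"deltas": {"x":[0.0833,0.159,0.159,0.159],"y":[-0.0017,-0.0037,-0.0037,-0.0037],"z":[0,0,0,0],"twist":[0,0,0,0],"finger_gap":[0,0,0,0]}}}

```text
t: 4.75
eef_pos: [539.1, 73.8, 212.8]
tcp_rot: [-3.141, 0.001, 0.345]
ft_force: [-0.7, 0.1, -0.7]
opening: 0.639
grip_force: 30.0
```

>>> {"name": "jog_arm", "arguments": {"deltas": {"x":[0,0,0,0,0],"y":[0,0,0,0,0],"z":[0.05,0.1,0.14,0.1667,0.1667],"twist":[0,0,0,0,0],"finger_gap":[0,0,0,0,0]}}}

```text
t: 5.17
eef_pos: [537.7, 73.9, 162.2]
tcp_rot: [-3.141, 0.003, 0.345]
ft_force: [0.5, -0.1, -0.9]
opening: 0.639
grip_force: 30.0
```

>>> {"name": "jog_arm", "arguments": {"deltas": {"x":[0,0,0,0,0],"y":[0,0,0,0,0],"z":[0.0067,0.0133,0.02,0.0267,0.0267],"twist":[0,0,0,0,0],"finger_gap":[0,0,0,0,0]}}}

```text
t: 5.58
eef_pos: [538.7, 74.5, 155.5]
tcp_rot: [3.141, 0.0, 0.346]
ft_force: [-1.1, -1.3, -1.2]
opening: 0.639
grip_force: 30.0
```

Converted, 4 mm / 300 = 0.0133, 3 mm / 300 = 0.01.

>>> {"name": "jog_arm", "arguments": {"deltas": {"x":[0,0,0,0,0],"y":[0,0,0,0,0],"z":[0.0033,0.0067,0.01,0.0133,0.0133],"twist":[0,0,0,0,0],"finger_gap":[0,0,0,0,0]}}}

```text
t: 6.0
eef_pos: [538.7, 74.5, 151.4]
tcp_rot: [3.141, 0.0, 0.346]
ft_force: [-1.8, -3.6, -1.4]
opening: 0.642
grip_force: 30.0
```

>>> {"name": "jog_arm", "arguments": {"deltas": {"x":[0,0,0,0,0],"y":[0,0,0,0,0],"z":[0.0033,0.0067,0.01,0.0133,0.0133],"twist":[0,0,0,0,0],"finger_gap":[0,0,0,0,0]}}}

```text
t: 6.42
eef_pos: [538.7, 74.5, 147.3]
tcp_rot: [3.141, 0.0, 0.346]
ft_force: [-1.0, -4.9, -1.5]
opening: 0.638
grip_force: 30.0
```

A side force of about 5 N along -y suggests I'm about 1 mm off, so I correct for that while continuing down.

Converted, 1 mm / 300 = 0.0033, -0.5 mm / 300 = -0.0017.

>>> {"name": "jog_arm", "arguments": {"deltas": {"x":[-0.001,-0.0017,-0.0017,-0.0017],"y":[0.0017,0.0033,0.0033,0.0033],"z":[0,0,0,0],"twist":[0,0,0,0],"finger_gap":[0,0,0,0]}}}

```text
t: 6.75
eef_pos: [538.5, 73.8, 147.4]
tcp_rot: [-3.141, 0.0, 0.346]
ft_force: [-1.7, 1.6, -2.9]
opening: 0.635
grip_force: 30.0
```

>>> {"name": "jog_arm", "arguments": {"deltas": {"x":[0,0,0,0],"y":[0,0,0,0],"z":[0.0033,0.0067,0.01,0.01],"twist":[0,0,0,0],"finger_gap":[0,0,0,0]}}}

```text
t: 7.08
eef_pos: [538.6, 73.7, 144.5]
tcp_rot: [-3.141, 0.0, 0.346]
ft_force: [-1.7, 2.5, 1.9]
opening: 0.64
grip_force: 30.0
```

Converted, 3 mm / 300 = 0.01, 2 mm / 300 = 0.0067.

>>> {"name": "jog_arm", "arguments": {"deltas": {"x":[-0.0007,-0.0007,-0.0007,-0.0007],"y":[-0.001,-0.001,-0.001,-0.001],"z":[0.0033,0.0067,0.01,0.01],"twist":[0,0,0,0],"finger_gap":[0,0,0,0]}}}

```text
t: 7.42
eef_pos: [538.5, 73.7, 141.6]
tcp_rot: [3.141, -0.0, 0.346]
ft_force: [-2.4, 0.9, 3.3]
opening: 0.638
grip_force: 30.0
```

>>> {"name": "jog_arm", "arguments": {"deltas": {"x":[0,0,0,0],"y":[0,0,0,0],"z":[0.0033,0.0067,0.01,0.01],"twist":[0,0,0,0],"finger_gap":[0,0,0,0]}}}

```text
t: 7.75
eef_pos: [538.9, 73.8, 141.3]
tcp_rot: [3.141, -0.003, 0.346]
ft_force: [-12.2, 1.2, 33.5]
opening: 0.639
grip_force: 30.0
```

Run:
```python
from h import *
t=sensors.state()['eef_pos']; M=R.from_euler('xyz',sensors.state()['tcp_rot']).as_matrix(); p,d,i=snap('wrist','w4'); c=cloud(d,i); q=(c-t)@M
print(np.median(-q[225:240,230:290,2]),np.median(c[225:240,230:290,2]))
```

```text
26.820355940591064 168.11485531149432
```

It stopped dead at about 33 N with the disc top at 168.1 mm, where 168 is home, and the head hadn't slipped in the grip. I release, rise, and check.

Converted, -2 mm / 300 = -0.0067.

>>> {"name": "jog_arm", "arguments": {"deltas": {"x":[0,0,0,0,0],"y":[0,0,0,0,0],"z":[-0.0067,-0.0067,-0.0067,-0.0067,-0.0067],"twist":[0,0,0,0,0],"finger_gap":[0,1,1,1,1]}}}

```text
t: 8.22
eef_pos: [538.5, 73.6, 140.2]
tcp_rot: [3.141, 0.0, 0.346]
ft_force: [-0.0, 0.2, 0.7]
opening: 0.864
grip_force: 0.0
```

>>> {"name": "jog_arm", "arguments": {"deltas": {"x":[0,0,0,0,0],"y":[0,0,0,0,0],"z":[0,0,-0.05,-0.1333,-0.2333],"twist":[0,0,0,0,0],"finger_gap":[1,1,1,1,1]}}}

```text
t: 8.63
eef_pos: [537.7, 73.7, 210.1]
tcp_rot: [-3.141, 0.003, 0.346]
ft_force: [0.7, -0.2, 0.1]
opening: 1.0
grip_force: 0.0
```

>>> {"name": "jog_arm", "arguments": {"deltas": {"x":[0,0,0,0],"y":[0,0,0,0],"z":[-0.05,-0.1,-0.1,-0.1],"twist":[0,0,0,0],"finger_gap":[1,1,1,1]}}}

```text
t: 8.97
eef_pos: [538.4, 73.7, 240.6]
tcp_rot: [3.141, -0.001, 0.346]
ft_force: [0.4, 0.4, -0.4]
opening: 0.998
grip_force: 0.0
```

Run:
```python
from h import *
from scipy.optimize import least_squares
for n in('wrist','top','scene'):
    p,d,i=snap(n,n+'5'); c=cloud(d,i)
    Z=c[(c[...,2]>155)&(c[...,2]<185)&(np.hypot(c[...,0]-538,c[...,1]-74)<36)]
    if len(Z): q,r=cv2.minEnclosingCircle(Z[:,:2].astype(np.float32)); print(n,len(Z),np.median(Z,0).round(1),np.round(q,1),round(r,1))
    if n=='wrist':
        Z=Z[np.hypot(*(Z[:,:2]-q).T)<24]; print('plane',np.linalg.lstsq(np.c_[Z[:,:2]-q,np.ones(len(Z))],Z[:,2],rcond=None)[0])
print(sensors.state()['eef_pos'],sensors.state()['ft_force'])
```

```text
wrist 4902 [540.9  74.8 168.3] [538.7  73.9] 31.0
plane [-6.17214244e-03  4.80065754e-04  1.68508476e+02]
top 168 [529.7  61.5 168.3] [539.1  71.8] 30.6
scene 326 [534.5  65.9 167.1] [538.   72.7] 31.9
[537.96709997  73.71363932 239.3609138 ] [-0.14319288  0.10073064 -0.59696527]
```

View pics/wrist5.png

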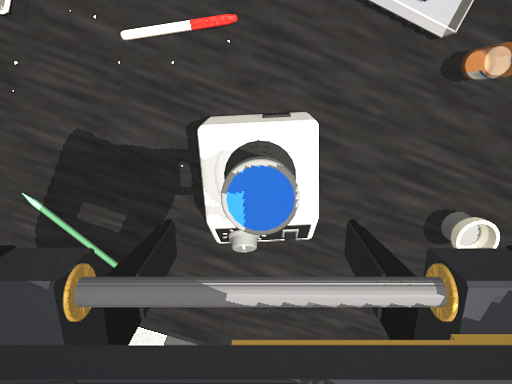

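View pics/scene5.png

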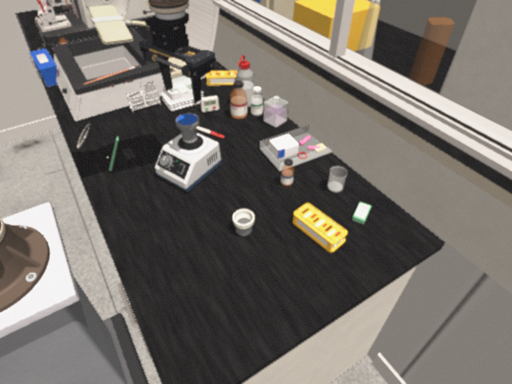

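In both views the head sits level on the spindle, with the pad at (260,197) in the wrist picture and (187,121) in the scene picture. Its top is at 168.3 mm and the other objects are undisturbed. To make sure it's home I press the pad with closed fingers.

Converted, 60 mm / 300 = 0.2, 55 mm / 300 = 0.1833.

>>> {"name": "jog_arm", "arguments": {"deltas": {"x":[0,0,0,0,0],"y":[0,0,0,0,0],"z":[0.05,0.1,0.15,0.1833,0.2],"twist":[0,0,0,0,0],"finger_gap":[0,0,0,0,0]}}}

```text
t: 9.53
eef_pos: [537.7, 73.7, 178.6]
tcp_rot: [-3.141, 0.003, 0.346]
ft_force: [-0.3, -0.2, -0.0]
opening: 0.707
grip_force: 0.0
```

>>> {"name": "jog_arm", "arguments": {"deltas": {"x":[0,0,0,0,0],"y":[0,0,0,0,0],"z":[0,0,0,0,0],"twist":[0,0,0,0,0],"finger_gap":[0,0,0,0,0]}}}

```text
t: 9.95
eef_pos: [538.6, 73.7, 181.2]
tcp_rot: [3.141, -0.001, 0.346]
ft_force: [0.5, -0.5, 0.5]
opening: 0.356
grip_force: 0.0
```

>>> {"name": "jog_arm", "arguments": {"deltas": {"x":[0,0,0,0,0],"y":[0,0,0,0,0],"z":[0.01,0.02,0.0267,0.03,0.03],"twist":[0,0,0,0,0],"finger_gap":[0,0,0,0,0]}}}

```text
t: 10.37
eef_pos: [538.3, 73.7, 171.3]
tcp_rot: [-3.141, 0.001, 0.346]
ft_force: [-0.9, -0.0, -0.4]
opening: 0.022
grip_force: 0.0
```

Converted, 4 mm / 300 = 0.0133, 3 mm / 300 = 0.01.

>>> {"name": "jog_arm", "arguments": {"deltas": {"x":[0,0,0,0,0],"y":[0,0,0,0,0],"z":[0.0033,0.0067,0.01,0.0133,0.0133],"twist":[0,0,0,0,0],"finger_gap":[0,0,0,0,0]}}}

```text
t: 10.78
eef_pos: [538.4, 73.9, 168.3]
tcp_rot: [3.142, -0.0, 0.346]
ft_force: [-2.3, 0.1, 7.5]
opening: 0.004
grip_force: 4.0
```

>>> {"name": "jog_arm", "arguments": {"deltas": {"x":[0,0,0,0],"y":[0,0,0,0],"z":[0.0017,0.0033,0.005,0.005],"twist":[0,0,0,0],"finger_gap":[0,0,0,0]}}}

```text
t: 11.12
eef_pos: [538.5, 73.9, 168.2]
tcp_rot: [3.141, -0.002, 0.346]
ft_force: [-7.1, 1.0, 23.5]
opening: 0.007
grip_force: 11.5
```

The force rose from 7.5 to 23.5 N over 0.1 mm, so the head is against a hard stop and fully home. I retreat, check, and hand in.

Converted, -80 mm / 300 = -0.2667, -70 mm / 300 = -0.2333.

>>> {"name": "jog_arm", "arguments": {"deltas": {"x":[0,0,0,0,0],"y":[0,0,0,0,0],"z":[-0.0167,-0.0833,-0.1667,-0.2333,-0.2667],"twist":[0,0,0,0,0],"finger_gap":[0,0,0,0,0]}}}

```text
t: 11.53
eef_pos: [539.0, 73.8, 248.4]
tcp_rot: [3.141, -0.003, 0.346]
ft_force: [-0.4, -0.3, 0.4]
opening: 0.004
grip_force: 0.0
```

>>> {"name": "jog_arm", "arguments": {"deltas": {"x":[0,0,0],"y":[0,0,0],"z":[0,0,0],"twist":[0,0,0],"finger_gap":[0,0,0]}}}

```text
t: 11.78
eef_pos: [537.9, 73.7, 244.8]
tcp_rot: [-3.141, 0.002, 0.346]
ft_force: [-0.2, -0.2, -0.7]
opening: 0.0
grip_force: 0.0
```

Run:
```python
from h import *
p,d,i=snap('wrist','w6'); c=cloud(d,i)
Z=c[(c[...,2]>155)&(c[...,2]<185)&(np.hypot(c[...,0]-538,c[...,1]-74)<36)]
print(len(Z),np.median(Z,0))
if abs(np.median(Z[:,2])-168.3)<1: print(env.job_done())
```

```text
4497 [541.78915981  76.08807488 168.09561378]
the job is handed in; nothing more can be done
None
```

The platform head is pressed fully home on the spindle (disc top measured at about 168 mm), the other three objects were left standing untouched, and the job was handed in at about 12 s; the hand-in returned no verdict.

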